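# Clear the blocked lane and slide the topping pan home

### The arm

A 6-joint arm with a two-finger parallel gripper is mounted at the origin on the work surface. World frame = base frame: x ahead of the robot, y to its left, z up, the work surface at z = 0. Lengths are in m, angles in rad, forces in N, time in s.
With the tool pointing down it reaches from about 0.275 to 0.875 m from the base axis. Payload 12.5 kg.
Tool frame: the origin (TCP) lies on the centre line of the jaws, within the pads' length; the fingertips stand r.finger_overhang ahead of it and the grasp point (between the pads) lies 3 mm ahead of it (r.finger_overhang is the distance from the TCP to the fingertips, in m); z points along the fingers, y is the direction in which the jaws open and shut (so a half turn about z gives the same grasp; the last joint's range is limited). The gripper opens to 85 mm and grips with 20 to 120 N. Pads are 22 mm wide; open, the fingers measure 114 mm over their backs; the gripper's body (76 mm by 85 mm) begins 54 mm behind the grasp point. The pads swing forward as they close: fully open they stand 13 mm farther back than shut.
Start: joints at [-1.283, 0.351, 1.652, -0, 1.139, -0.085], TCP at [0.2, -0.512, 0.231] pointing down, gripper open.
Joint ranges: [-2.75, 2.75], [-0.79, 2.1], [0.01, 2.65], [-1.57, 4.71], [0.07, 3.14], [-2.87, 2.87]. Speed limits (rad/s): [2.22, 2.22, 2.79, 3.14, 3.14, 3.14].

### API

Orientations are given as a unit quaternion [x, y, z, w].
In Python, from cell import r, optics gives the robot as it stands. The module is installed in compiled form; this text tells all that it offers. Calls block until the motion is done:
- r.move_to(position, orientation): joint-space move of the TCP to a pose.
- r.move_linear(position, rot=None, vel=0.15): straight line of the TCP; rot=None keeps the orientation; vel is the mean speed in m/s.
- r.set_joints(angles): joint-space move.
- r.set_gripper(opening, squeeze=None): opening from 0.0 (shut) to 1.0 (fully open); squeeze is the grip in N (None keeps the last); returns when the fingers have stopped.
- r.sleep(seconds).
- r.inverse_kinematics(position, orientation): joint angles nearest the present ones, or None.
- optics.get_image(name): name is "scene" or "top" or "wrist"; returns a dict with "pixels" (420x560x3 uint8, red, green, blue), "depth" (420x560 float32, m along the optical axis (not along the pixel's ray), 0 where there is no reading), "fx", "fy", "cx", "cy" (pixels), "camera_from_world" (4x4, takes a point from world to camera coordinates); the wrist camera has in their place "mount" (4x4, takes a point from camera to tool coordinates, whose origin is the TCP and whose axes are the flange's). Camera axes: x right, y down, z forward; pixel columns grow to the right and rows downward; lengths in m; the calibration is good to about 2 mm. The wrist camera is an equidistant fisheye: a pixel r from the principal point sees the ray r / f radians off the axis. A picture is of the moment at which its call begins: read the wrist's pose just before it.
A pose or a line that the arm cannot do raises r.PlanningError and nothing moves.
- r.hand_in(): hands the job in, once; it reports no verdict.
Readings, each from a call of its own:
- r.current_t(): time.
- r.current_q(): joint angles.
- r.current_qvel(): joint speeds.
- r.current_effort(): joint torques, N m.
- r.current_tool_pos(): TCP position.
- r.current_ee_rot(): TCP orientation.
- r.current_contact_force(): force on the tool from outside, world axes, zero at the start.
- r.current_torque(): the same for the moment, N m.
- r.current_opening(): opening from 0.0 (shut) to 1.0 (fully open).
Only numpy, scipy, OpenCV 4.12 (cv2) and the standard library are available. Lean on these libraries where they do the work, as an engineer would, in place of code of your own. Each camera call takes 0.05 s, during which the arm holds its last target.

### The job

The open steel topping pan belongs in the free lane of the two-lane steel dock, but a sauce jar stands in that lane and a pepper mill stands before the dock. First stand the sauce jar and the pepper mill upright on the red-edged mat, then slide the pan along the counter, without lifting it, fully home against the stop at the end of the free lane. Leave the lidded pan, the jar already on the mat and everything else where they are.

Things in the scene. Friction and masses are not known exactly. Their poses are not given: they have to be found in the camera images.
- dock: Fixed steel dock for two pans. Origin on the counter between the lanes, which run along its y: mouth to -y, stop to +y. Three rails (10 wide, 25 high, at x = -126, 0, +126, y = -95 to +95) leave lanes 116 wide, centred on x = -63 and +63, floored by the counter. The free lane is the one without the lidded pan.
- dock_stop (a point): Point on the counter at the middle of the inner face of the dock's stop (dock x = 0, y = +95 mm), axes as the dock's. The stop is a wall 55 high, 62 with its wooden cap. A pan fully home touches it: its centre is then 88 mm before it.
- dock_mouth (a point): Point on the counter in the middle of the dock's mouth (dock x = 0, y = -120 mm), at the tip of the tapered middle guide, axes as the dock's. The outer guides flare from the outer rails to x = -150 and +150 at y = -130. All guides are 25 high.
- pan: The open, empty steel topping pan to be slid home, loose, about 0.45 kg: 108 (x) by 176 (y) by 60 high, walls and floor 4 thick (inside 100 by 168). Origin at the centre of its underside; it goes in with its y axis along the dock's (either end first). It can be pushed from outside, or with the fingers inside it.
- lidded_pan: A pan of the same outline (108 by 176) with a white lid, 75 high in all, already parked in one of the lanes; to be left alone. Origin at the centre of its underside.
- sauce_jar: Orange sauce jar with black lid, loose, about 0.35 kg: a cylinder 60 in diameter, 105 high, standing in the free lane. Origin at the centre of its underside, z up its axis.
- pepper_mill: Wooden pepper mill, loose, about 0.25 kg, 150 high, standing before the dock's mouth: foot 58 in diameter, waist 38 at 60 to 85 high, dark cylindrical head 48 in diameter from 105 to 145 high with a small steel nut on top. Origin at the centre of its underside, z up its axis.
- mat: Fixed black rubber mat with a red edge: 240 (x) by 160 (y), 5 thick. Origin at the centre of its underside. The sugar jar already stands on it towards its +x end.
- sugar_jar: White jar 60 in diameter, 95 high, standing on the mat; leave alone. Origin at the centre of its underside.
- tea_tin: Green tin 68 in diameter, 100 high; leave alone. Origin at the centre of its underside.
- mug: Blue mug 76 in diameter, 85 high, handle to its own +y reaching about 70 from the axis; leave alone. Origin at the centre of its underside.
- bowl: White bowl 110 in diameter, 50 high; leave alone. Origin at the centre of its underside.
- syrup: Amber bottle 60 in diameter, 160 high; leave alone. Origin at the centre of its underside.
Not all that is in view belongs to the job. What is shaped like the pepper_mill but pink is not meant.

How it is judged:
On the way, in this order (a step that is already met when the one before it is completed fails the run):
1. sauce jar and pepper mill both stand upright on the mat, let go (x of sauce_jar in the frame of mat between -0.11 and 0.11 m and y of sauce_jar in the frame of mat between -0.07 and 0.07 m and z of sauce_jar in the frame of mat between -0.004 and 0.015 m and angle between each of sauce_jar, pepper_mill's own z axis and vertical below 0.12 rad and linear speed of each of sauce_jar, pepper_mill below 0.03 m/s and contact force between each of sauce_jar, pepper_mill and the fingers below 0.1 N and x of pepper_mill in the frame of mat between -0.11 and 0.11 m and y of pepper_mill in the frame of mat between -0.07 and 0.07 m and z of pepper_mill in the frame of mat between -0.004 and 0.015 m), for 0.2 s.
2. then the pan is fully home in the free lane ((x of pan in the frame of dock between -0.071 and -0.055 m or x of pan in the frame of dock between 0.055 and 0.071 m) and y of pan in the frame of dock between -0.003 and 0.02 m and angle between the y axis of pan and the y axis of dock, either way round below 0.06 rad and height (world z) of pan below 0.008 m and angle between pan's own z axis and vertical below 0.04 rad and linear speed of pan below 0.02 m/s), for 0.2 s.
At the end, for the whole second after the job is handed in: Jar and mill upright (0.12 rad), released and at rest on the mat (centres at least 10 mm inside its edge); pan at rest, flat on the counter in the free lane: centre within 8 mm of the lane's centre line, within 10 mm of the stop, within 0.06 rad of the lane (all of step 1 and all of step 2); the robot touches nothing.
It fails at once if the pan is lifted more than 20 mm off the counter or tipped (height (world z) of pan above 0.02 m or angle between pan's own z axis and vertical above 0.25 rad).
It fails at once if the sauce jar or the pepper mill is knocked over (angle between any of sauce_jar, pepper_mill's own z axis and vertical above 1 rad).
It fails at once if the lidded pan is shifted more than 15 mm (distance of lidded_pan from where it was at the start of the episode above 0.015 m).
It fails at once if a bystander is shifted more than 25 mm or tipped (distance of any of sugar_jar, tea_tin, mug, bowl, syrup from where it was at the start of the episode above 0.025 m or angle between any of sugar_jar, tea_tin, mug, bowl, syrup's own z axis and vertical above 0.5 rad).
It also fails if it takes over 72 s, if anything falls off the work surface, if the arm or the gripper's body presses on something with over 40 N, if the wrist force passes 120 N, or if a joint passes its speed limit or range.

## Working session

There is one attempt and no reset: what is moved stays moved. The work goes in short steps, each a Python script; the robot and the scene stay as the last script left them, time stands still between calls to the robot, and variables do not carry over. Pictures are saved under pics/ and viewed, and the job is handed in when it is done.

```bash
mkdir -p pics
python3 - <<'E'
from cell import r, optics
import cv2,numpy as np
for n in ["scene","top","wrist"]:
    d=optics.get_image(n); cv2.imwrite(f"pics/{n}0.png",d["pixels"][:,:,::-1])
    np.savez(f"{n}0.npz",**d)
    print(n,d["fx"],d["cx"],d["cy"],(d["depth"]>0).mean())
    print(np.round(d.get("camera_from_world",d.get("mount")),3))
print(r.current_t(),r.finger_overhang,r.current_ee_rot(),r.current_contact_force())
E
```

```text
scene 422.5892561568905 281.3561569419043 209.15883997792756 0.9961734693877551
[[-2.140e-01  9.770e-01  1.000e-03  1.170e-01]
 [ 8.020e-01  1.760e-01 -5.710e-01 -3.900e-01]
 [-5.580e-01 -1.220e-01 -8.210e-01  1.332e+00]
 [ 0.000e+00  0.000e+00  0.000e+00  1.000e+00]]
top 514.8599441658805 278.15559914600993 208.98160374098242 0.9960756802721088
[[-0.017 -1.    -0.002  0.004]
 [-0.999  0.017 -0.039  0.501]
 [ 0.039  0.002 -0.999  1.501]
 [ 0.     0.     0.     1.   ]]
wrist 325.19226210127806 278.2566019057352 214.03640148921272 0.9959948979591837
[[ 0.001 -0.946 -0.323  0.083]
 [ 1.     0.001  0.     0.001]
 [ 0.    -0.323  0.946 -0.143]
 [ 0.     0.     0.     1.   ]]
0.15 0.022 [ 9.82680141e-01  1.85309309e-01 -4.89163006e-05 -4.43953098e-04] [ 0.86529486  0.02780025 -0.11593888]
```

View pics/top0.png

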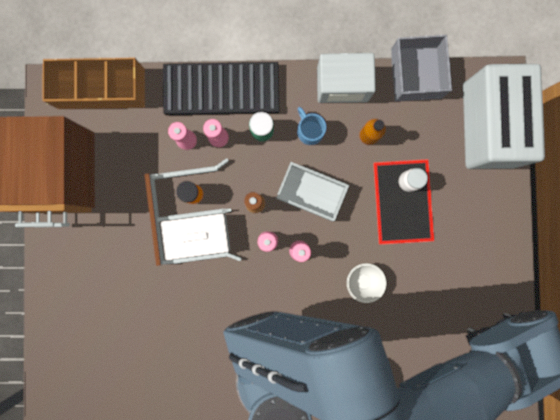

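View pics/scene0.png

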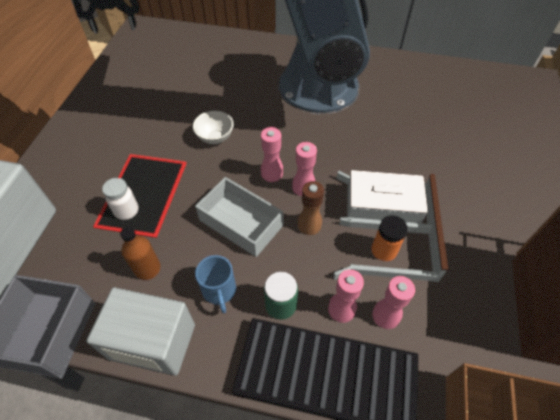

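The brown mill at top (254,202) is the target; the pink ones at (182,134), (215,131), (267,242) and (300,252) are decoys. The sauce jar is at (190,192), in the upper lane. The lidded pan is at (195,237) and the open pan at (314,191). The mat is at (405,202), with the sugar jar on it at (412,180).

```bash
cat > h.py <<'E'
import numpy as np, cv2
def world(d):
    h,w=d["depth"].shape; v,u=np.mgrid[:h,:w]; z=d["depth"]
    P=np.stack([(u-d["cx"])/d["fx"]*z,(v-d["cy"])/d["fy"]*z,z],-1)
    T=np.linalg.inv(d["camera_from_world"])
    return P@T[:3,:3].T+T[:3,3]
def ray(d,u,v,z):
    T=np.linalg.inv(d["camera_from_world"]); c=T[:3,3]
    k=T[:3,:3]@np.array([(u-d["cx"])/d["fx"],(v-d["cy"])/d["fy"],1.])
    return c+k*(z-c[2])/k[2]
def proj(d,p):
    q=d["camera_from_world"]@np.append(p,1); return d["fx"]*q[0]/q[2]+d["cx"],d["fy"]*q[1]/q[2]+d["cy"]
E
python3 - <<'E'
from h import *
d=dict(np.load("top0.npz")); W=world(d); im=d["pixels"]; hsv=cv2.cvtColor(im,cv2.COLOR_RGB2HSV)
cv2.imwrite("pics/crop1.png",cv2.resize(im[100:310,130:450,::-1],None,fx=2.5,fy=2.5,interpolation=cv2.INTER_CUBIC))
Z=W[...,2]
print("counter z",np.median(Z[270:300,60:200]))
def rep(n,m):
    nl,L,S,C=cv2.connectedComponentsWithStats(m.astype(np.uint8))
    for i in range(1,nl):
        if S[i,4]<25: continue
        q=W[L==i]; print(n,"px",C[i].round(),"n",S[i,4],"med",np.median(q,0).round(3),"mn",q.min(0).round(3),"mx",q.max(0).round(3))
box=np.zeros(Z.shape,bool); box[100:312,130:450]=1
s=box.copy()
for n,lo,hi in [("h>135",.125,.2),("90-125",.09,.125),("65-90",.065,.09),("mid 50-66",.05,.066)]:
    rep(n,s&(Z>lo)&(Z<hi))
E
```

```text
counter z -4.9645816879162474e-05
h>135 px [213. 128.] n 264 med [0.717 0.168 0.145] mn [0.695 0.145 0.127] mx [0.742 0.191 0.154]
h>135 px [378. 125.] n 119 med [ 0.715 -0.275  0.158] mn [ 0.703 -0.291  0.125] mx [ 0.731 -0.263  0.167]
h>135 px [178. 131.] n 270 med [0.711 0.261 0.145] mn [0.689 0.239 0.125] mx [0.735 0.286 0.156]
h>135 px [253. 200.] n 249 med [0.521 0.062 0.145] mn [0.497 0.041 0.127] mx [0.543 0.086 0.156]
h>135 px [267. 241.] n 254 med [0.411 0.027 0.145] mn [0.387 0.005 0.126] mx [0.432 0.051 0.158]
h>135 px [301. 252.] n 256 med [ 0.381 -0.063  0.145] mn [ 0.359 -0.088  0.126] mx [ 0.404 -0.042  0.157]
90-125 px [261. 123.] n 416 med [0.737 0.039 0.1  ] mn [0.705 0.008 0.09 ] mx [0.77  0.07  0.109]
90-125 px [373. 130.] n 253 med [ 0.706 -0.267  0.108] mn [ 0.687 -0.305  0.09 ] mx [ 0.746 -0.247  0.125]
90-125 px [218. 135.] n 29 med [0.701 0.155 0.117] mn [0.695 0.145 0.101] mx [0.725 0.179 0.124]
90-125 px [184. 137.] n 35 med [0.696 0.246 0.115] mn [0.689 0.239 0.093] mx [0.725 0.272 0.125]
90-125 px [417. 177.] n 300 med [ 0.579 -0.389  0.1  ] mn [ 0.552 -
[... 972 characters left out ...]
px [187. 139.] n 34 med [0.7   0.249 0.056] mn [0.692 0.242 0.051] mx [0.728 0.273 0.065]
mid 50-66 px [219. 137.] n 34 med [0.705 0.156 0.055] mn [0.697 0.147 0.05 ] mx [0.729 0.184 0.066]
mid 50-66 px [314. 190.] n 321 med [ 0.553 -0.109  0.06 ] mn [ 0.468 -0.204  0.05 ] mx [ 0.633 -0.002  0.066]
mid 50-66 px [153. 218.] n 406 med [0.48  0.351 0.061] mn [0.347 0.331 0.05 ] mx [0.608 0.374 0.066]
mid 50-66 px [180. 225.] n 33 med [0.456 0.274 0.064] mn [0.436 0.262 0.059] mx [0.478 0.288 0.066]
mid 50-66 px [209. 231.] n 29 med [0.44  0.189 0.065] mn [0.426 0.18  0.059] mx [0.454 0.206 0.066]
mid 50-66 px [173. 245.] n 47 med [0.402 0.294 0.065] mn [0.386 0.274 0.06 ] mx [0.425 0.305 0.066]
```

View pics/crop1.png

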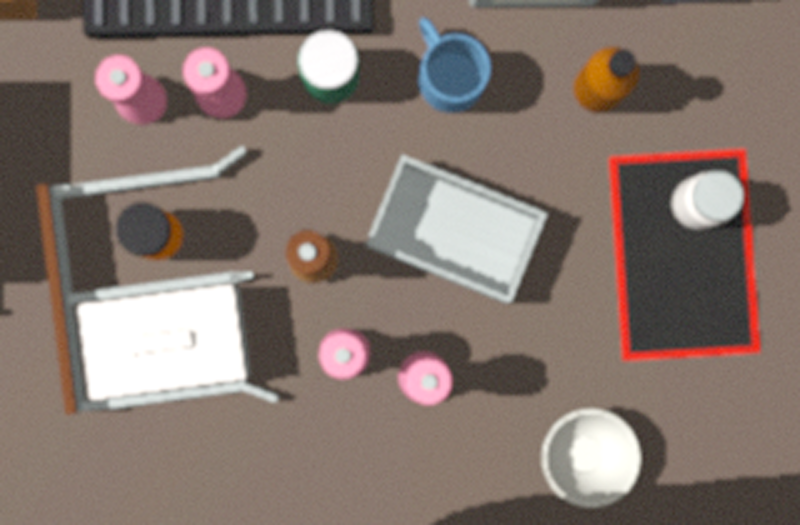

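The crop confirms the brown mill, with its steel nut at crop (307,251), and the black-lidded orange jar at (148,232). Next I'll fit the dock, pan and mat.

Run:
```python
from h import *
d=dict(np.load("top0.npz")); W=world(d); im=d["pixels"]; hsv=cv2.cvtColor(im,cv2.COLOR_RGB2HSV); Z=W[...,2]
def rect(m):
    nl,L,S,C=cv2.connectedComponentsWithStats(m.astype(np.uint8)); i=1+np.argmax(S[1:,4]); return L==i
box=lambda a,b,c,e:(np.add.outer(np.arange(420)*0,np.arange(560))>=0)&((np.arange(420)[:,None]>=a)&(np.arange(420)[:,None]<b)&(np.arange(560)>=c)&(np.arange(560)<e))
def report(n,m):
    p=W[m][:,:2]*1000; (c,s,a)=cv2.minAreaRect(p.astype(np.float32)); print(n,m.sum(),np.round(c,1),np.round(s,1),round(a,2))
    return p
report("pan rim",rect(box(155,230,270,355)&(Z>.055)&(Z<.064)))
p=report("cap",rect(box(165,275,140,175)&(Z>.055)&(Z<.066)))
v=np.linalg.svd(p-p.mean(0))[2][0]; print("cap dir deg from x",np.degrees(np.arctan(v[1]/v[0])), p.mean(0))
red=((hsv[...,0]<6)|(hsv[...,0]>174))&(hsv[...,1]>200)&(hsv[...,2]>120)&box(150,255,365,445)
ys,xs=np.nonzero(rect(red)); g=np.array([ray(d,x,y,.005)[:2]*1000 for x,y in zip(xs,ys)])
print("mat",cv2.minAreaRect(g.astype(np.float32)))
m=box(150,275,145,250)&(Z>.018)&(Z<.028)
nl,L,S,C=cv2.connectedComponentsWithStats(m.astype(np.uint8))
for i in range(1,nl):
    if S[i,4]>30:
        p=W[L==i][:,:2]*1000; vx,vy,x0,y0=cv2.fitLine(p.astype(np.float32),cv2.DIST_HUBER,0,.01,.01).ravel()
        print("rail",C[i].round(),S[i,4],x0,y0,"angle from y deg",np.degrees(np.arctan(vx/vy)),p.min(0),p.max(0))
p=report("lid",rect(box(205,270,155,240)&(Z>.068)&(Z<.09)))
```

```text
pan rim 46 [ 593.6 -132.1] [83.9  4.9] 66.63
cap 383 [477.4 351.9] [261.5  14.6] 6.75
cap dir deg from x 6.723088409373397 [477.89105516 351.65435267]
mat ((517.2647705078125, -373.53277587890625), (236.7407989501953, 158.5087127685547), 2.539716958999634)
rail [185. 172.] 197 613.93915 266.977 angle from y deg -6.4712877 [599.65254555 171.92840254] [629.38291039 361.72827378]
rail [211. 212.] 91 496.66776 189.10513 angle from y deg -6.923958 [487.18262477 135.86083116] [503.76554167 234.42369907]
rail [174. 217.] 120 483.46106 298.58163 angle from y deg -7.4835005 [460.03660108 242.88197607] [493.37741648 347.73551793]
rail [195. 257.] 196 362.3791 254.48317 angle from y deg -5.9963026 [349.39428671 136.96579321] [378.64940085 335.00563676]
lid 1219 [427.5 231.8] [107.2 174.6] 7.16
```

```bash
cat >> h.py <<'E'
def panrect(d,c0=(.55,-.109),rad=.13):
    W=world(d); Z=W[...,2]
    m=(Z>.052)&(Z<.066)&(np.hypot(W[...,0]-c0[0],W[...,1]-c0[1])<rad)
    p=W[m][:,:2]*1000
    return cv2.minAreaRect(p.astype(np.float32)),p
def quat(t): return [float(np.cos(t/2)),float(np.sin(t/2)),0.,0.]
E
python3 - <<'E'
from h import *
from cell import r
d=dict(np.load("top0.npz"))
(c,s,a),p=panrect(d); print(c,s,a)
B=cv2.boxPoints((c,s,a)); print(B.round(0))
for n in B: print(np.round(proj(d,np.append(n/1000,.06))))
s0=dict(np.load("scene0.npz")); (c,s,a),p=panrect(s0); print("scene",c,s,a)
D=np.pi/180
for nm,P,ts in [("jar",[.552,.245,.075],[6.7,186.7,-173.3]),("jarup",[.552,.245,.26],[6.7]),("mill",[.521,.062,.125],[6.7]),("matj",[.512,-.338,.078],[2.5]),("mup",[.512,-.338,.3],[2.5]),("pan",[.553,-.109,.045],[67,-113]),("panend",[.55,.20,.045],[96.7,-83.3])]:
    for t in ts:
        q=r.inverse_kinematics(P,quat(t*D)); print(nm,t,None if q is None else np.round(q,2))
E
```

```text
(550.2343139648438, -102.50125885009766) (175.9109344482422, 108.75135803222656) 66.67882537841797
[[ 465. -162.]
 [ 565. -205.]
 [ 635.  -43.]
 [ 535.   -0.]]
[334. 220.]
[348. 185.]
[291. 161.]
[276. 196.]
scene (549.35791015625, -100.61537170410156) (179.0592803955078, 110.57072448730469) 66.83134460449219
jar 6.7 [ 0.34  0.64  1.62 -0.    0.88  1.79]
jar 186.7 [ 0.34  0.64  1.62 -0.    0.88 -1.35]
jar -173.3 [ 0.34  0.64  1.62 -0.    0.88 -1.35]
jarup 6.7 [ 0.34  0.42  1.47 -0.    1.25  1.79]
mill 6.7 [ 0.03  0.44  1.81 -0.    0.89  1.48]
matj 2.5 [-0.66  0.65  1.59 -0.    0.9   0.87]
mup 2.5 [-0.66  0.41  1.39 -0.    1.34  0.87]
pan 67 [-0.28  0.63  1.74 -0.    0.77  0.12]
pan -113 None
panend 96.7 [ 0.27  0.66  1.68 -0.    0.8   0.15]
panend -83.3 None
```

Run:
```python
from h import *
from cell import r,optics
D=np.pi/180; q=quat(6.7*D)
r.move_to([.553,.245,.24],q); 
r.move_linear([.553,.245,.078],vel=.2)
print(r.current_t(),r.current_tool_pos(),r.current_contact_force())
r.set_gripper(0.0,40); print(r.current_opening(),r.current_contact_force())
r.move_linear([.553,.245,.285],vel=.2)
print(r.current_t(),r.current_opening(),r.current_contact_force())
d=optics.get_image("scene"); cv2.imwrite("pics/s1.png",d["pixels"][:,:,::-1])
```

```text
4.0417 [0.55369405 0.24516711 0.07913647] [0.10687311 0.20584034 0.47919505]
0.6888300002517903 [-0.25475512  0.42858494  6.18706016]
5.5917 0.6897762050823754 [ 0.7816768   1.06619916 -4.33948507]
```

View pics/s1.png

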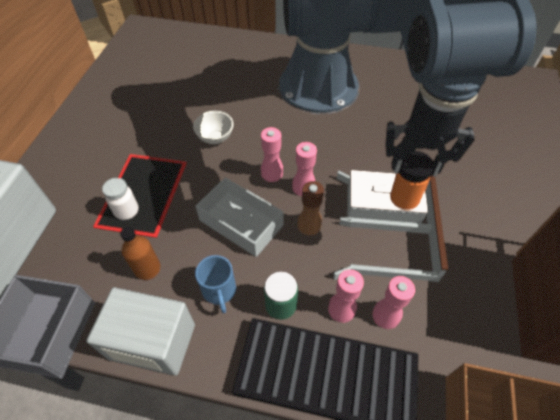

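The jar is held upright at scene (410,185), 0.2 m up. Next it goes to the mat.

Run:
```python
from h import *
from cell import r,optics
D=np.pi/180; q=quat(2.5*D)
r.move_to([.511,-.339,.27],q); print(r.current_t(),r.current_tool_pos(),r.current_opening())
r.move_linear([.511,-.339,.11],vel=.2)
r.move_linear([.511,-.339,.0845],vel=.05)
print(r.current_t(),r.current_tool_pos(),r.current_contact_force())
r.set_gripper(1.0); 
r.move_linear([.511,-.339,.25],vel=.2)
r.move_to([.52,.063,.25],quat(6.7*D)) 
print(r.current_t(),r.current_contact_force())
d=optics.get_image("scene"); cv2.imwrite("pics/s2.png",d["pixels"][:,:,::-1])
```

```text
7.7417 [ 0.51148106 -0.33820831  0.27003134] 0.6883944018254262
9.35 [ 0.51115924 -0.3388233   0.08467728] [-0.12748839  3.48368279  3.20782161]
12.2083 [-0.26570877 -0.20046481  0.38915757]
```

View pics/s2.png

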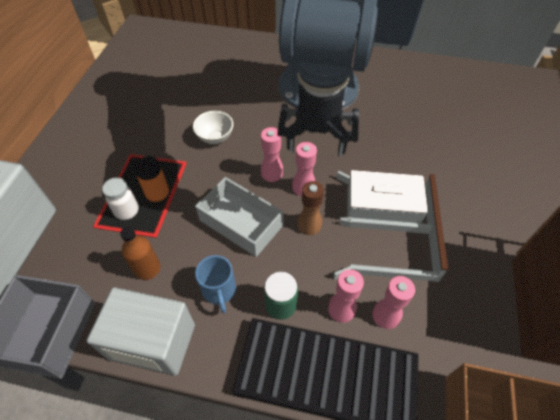

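The jar stands on the mat at scene (152,180). Next is the mill, gripped by its head.

Run:
```python
from h import *
from cell import r,optics
D=np.pi/180; q=quat(2.5*D)
r.move_linear([.52,.063,.128],vel=.15)
r.set_gripper(0.0,35); print(r.current_t(),r.current_opening(),r.current_contact_force())
r.move_linear([.52,.063,.30],vel=.2); print(r.current_opening(),r.current_contact_force())
r.move_to([.443,-.397,.30],q)
d=optics.get_image("scene"); cv2.imwrite("pics/s3.png",d["pixels"][:,:,::-1])
print(r.current_t(),r.current_opening())
```

```text
13.6667 0.5463015290360715 [0.06732171 0.69518469 6.43491349]
0.5443848535457874 [-0.26191683 -0.00601339 -2.78900138]
16.4333 0.549671995328649
```

View pics/s3.png

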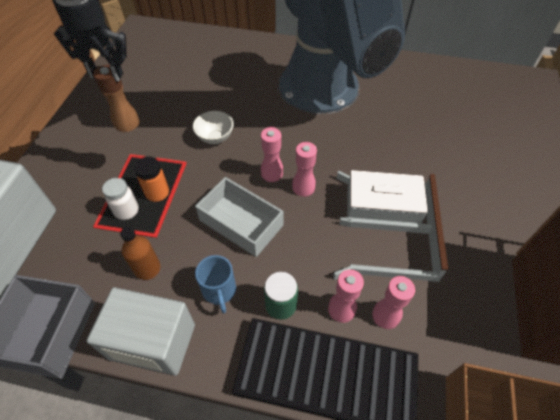

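The mill hangs at scene (115,100). Its lean may only be perspective, so I'll check it in depth before lowering.

Run:
```python
from h import *
from cell import optics
for n in ["scene","top"]:
    d=optics.get_image(n); W=world(d); Z=W[...,2]
    m=(np.hypot(W[...,0]-.443,W[...,1]+.397)<.07)&(Z>.15)
    for a,b in [(.165,.195),(.195,.225),(.225,.26),(.26,.29)]:
        k=m&(Z>a)&(Z<b); 
        if k.sum()>5: q=W[k]; print(n,a,k.sum(),((q.max(0)+q.min(0))/2).round(3),np.ptp(q,0).round(3))
```

```text
scene 0.165 194 [ 0.452 -0.391  0.183] [0.045 0.052 0.024]
scene 0.195 339 [ 0.45  -0.391  0.21 ] [0.053 0.054 0.03 ]
scene 0.225 248 [ 0.449 -0.391  0.242] [0.033 0.035 0.035]
scene 0.26 225 [ 0.449 -0.394  0.275] [0.041 0.047 0.03 ]
top 0.165 50 [ 0.445 -0.379  0.183] [0.055 0.024 0.023]
top 0.195 155 [ 0.445 -0.387  0.21 ] [0.054 0.041 0.03 ]
top 0.225 26 [ 0.445 -0.385  0.24 ] [0.038 0.016 0.03 ]
```

The mill is upright: its axis shifts less than 4 mm over its height. Lowering it onto the mat.

Run:
```python
from h import *
from cell import r,optics
D=np.pi/180
r.move_linear([.443,-.397,.16],vel=.2)
r.move_linear([.443,-.397,.1335],vel=.05)
print(r.current_t(),r.current_tool_pos(),r.current_contact_force())
r.set_gripper(1.0); 
r.move_linear([.443,-.397,.25],vel=.2)
r.set_gripper(0.45)
r.move_to([.550,-.102,.2],quat(66.7*D)) 
print(r.current_t(),r.current_contact_force(),r.current_opening())
d=optics.get_image("scene"); cv2.imwrite("pics/s4.png",d["pixels"][:,:,::-1])
(c,s,a),p=panrect(d); print(c,s,a)
W=world(d);Z=W[...,2]
for c0 in [(.443,-.397),(.511,-.339),(.579,-.389)]:
  m=(np.hypot(W[...,0]-c0[0],W[...,1]-c0[1])<.035)&(Z>.02)
  for a,b in [(.02,.06),(.06,.1),(.1,.17)]:
    k=m&(Z>a)&(Z<b)
    if k.sum()>5: q=W[k]; print(c0,a,((q.max(0)+q.min(0))/2).round(3),q.max(0).round(3))
```

```text
18.0667 [ 0.44326548 -0.39692813  0.13390331] [0.18440497 2.14533309 6.44905503]
21.0083 [ 0.28826289 -0.80561567  0.01819426] 0.4496191877754877
(549.6947021484375, -100.44414520263672) (178.44532775878906, 111.01220703125) 66.42498016357422
(0.443, -0.397) 0.02 [ 0.449 -0.395  0.044] [ 0.467 -0.375  0.059]
(0.443, -0.397) 0.06 [ 0.449 -0.392  0.08 ] [ 0.465 -0.374  0.1  ]
(0.443, -0.397) 0.1 [ 0.444 -0.393  0.129] [ 0.469 -0.369  0.158]
(0.511, -0.339) 0.02 [ 0.518 -0.33   0.04 ] [ 0.54  -0.304  0.06 ]
(0.511, -0.339) 0.06 [ 0.518 -0.329  0.08 ] [ 0.54  -0.304  0.1  ]
(0.511, -0.339) 0.1 [ 0.51  -0.334  0.107] [ 0.54  -0.305  0.114]
(0.579, -0.389) 0.02 [ 0.585 -0.383  0.04 ] [ 0.61  -0.358  0.06 ]
(0.579, -0.389) 0.06 [ 0.581 -0.386  0.08 ] [ 0.611 -0.358  0.1  ]
(0.579, -0.389) 0.1 [ 0.58  -0.388  0.102] [ 0.604 -0.362  0.105]
```

View pics/s4.png

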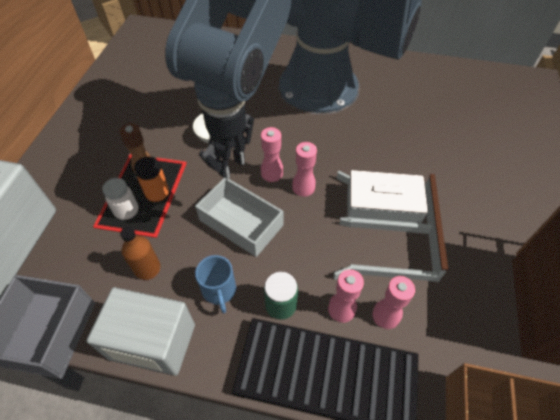

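The mill (135,145) and the jar (152,180) both stand on the mat. Now the fingers go into the pan and spread against its inner walls.

Run:
```python
from h import *
from cell import r,optics
D=np.pi/180
r.move_linear([.550,-.102,.044],vel=.15); f0=r.current_contact_force(); print(f0)
r.set_gripper(1.0,30); print(r.current_t(),r.current_opening(),r.current_contact_force(),r.current_torque())
d=optics.get_image("scene"); cv2.imwrite("pics/s5.png",d["pixels"][:,:,::-1])
r.move_linear([.555,-.08,.044],quat(70*D),vel=.08); print(r.current_t(),r.current_contact_force())
d=optics.get_image("scene"); cv2.imwrite("pics/s6.png",np.vstack([cv2.imread("pics/s5.png")[120:300,150:350],d["pixels"][120:300,150:350,::-1]]))
(c,s,a),p=panrect(d); print(c,s,a)
```

```text
[-0.49602641  0.03466251  0.19522447]
22.775 0.9985194754979648 [-1.32692172  0.9264555   1.6609092 ] [0.06808402 0.24509265 0.00538505]
23.2583 [ 1.69501761 -1.37578972  0.44242934]
(548.7142333984375, -97.75701141357422) (178.5542755126953, 111.34793853759766) 66.71922302246094
```

View pics/s6.png

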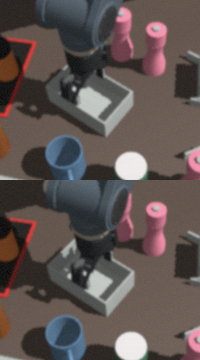

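The fingers don't reach both walls: opening is 1.0 with no load, and the pan barely moved. I'll grip the near end wall across its 4 mm thickness instead.

Run:
```python
from h import *
from cell import r,optics
D=np.pi/180
p=r.current_tool_pos()
r.set_gripper(0.5,80)
r.move_linear([p[0],p[1],.14],vel=.2)
r.move_to([.51,-.20,.14],quat(-23.3*D))
for n in ["scene","top"]:
    d=optics.get_image(n); (c,s,a),p=panrect(d); print(n,c,s,a,len(p)); cv2.imwrite(f"pics/{n}7.png",d["pixels"][:,:,::-1])
print(r.current_t())
```

```text
scene (548.6914672851562, -98.41217041015625) (178.6924285888672, 110.57825469970703) 66.64543914794922 648
top (552.9100341796875, -92.10360717773438) (158.36355590820312, 108.79566192626953) 66.48611450195312 220
25.7917
```

View pics/scene7.png

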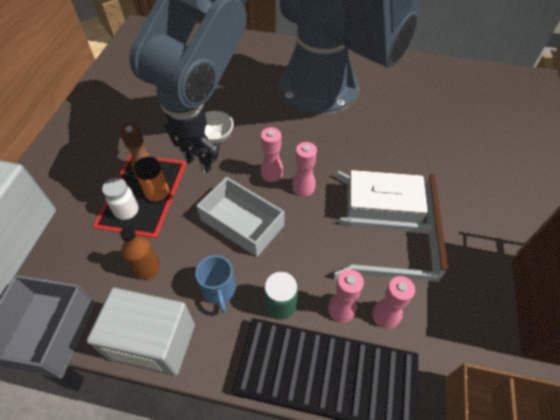

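View pics/top7.png

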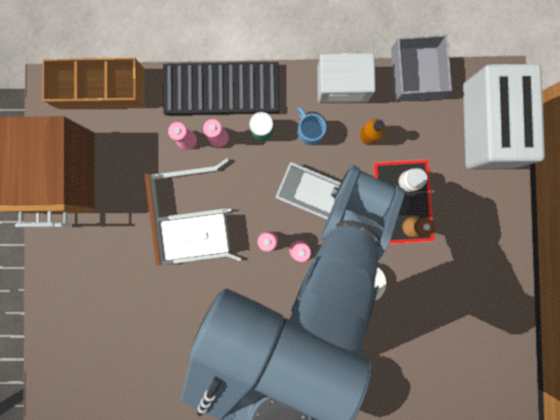

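Run:
```python
from h import *
from cell import r,optics
D=np.pi/180
q=quat(-23.4*D)
r.move_to([.516,-.1795,.11],q)
r.move_linear([.516,-.1795,.042],vel=.1); print(r.current_tool_pos(),r.current_contact_force())
r.set_gripper(0.0,80); print(r.current_t(),r.current_opening(),r.current_contact_force(),r.current_torque())
d=optics.get_image("scene"); (c,s,a),p=panrect(d); print(c,s,a,len(p)); cv2.imwrite("pics/s8.png",d["pixels"][:,:,::-1])
```

```text
[ 0.51633629 -0.17971614  0.04255426] [ 0.4343914  -0.17539279 -0.41409709]
27.35 0.02252352188519273 [-0.91653851  1.89241534  6.7708912 ] [ 0.32461098  0.12404253 -0.12970162]
(546.2247924804688, -104.27725219726562) (188.99288940429688, 110.35873413085938) 66.87422180175781 594
```

View pics/s8.png

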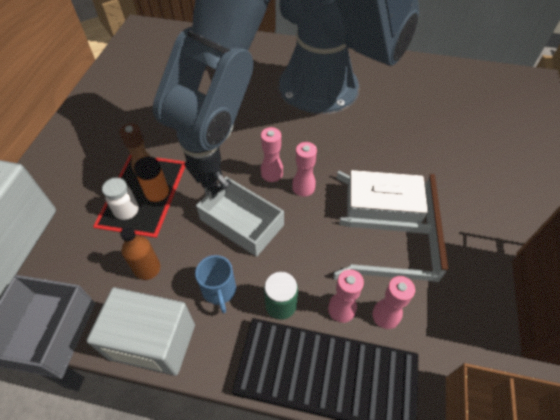

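The wall is gripped: opening 0.02 instead of 0. Now drag and turn the pan into line with the lane.

Run:
```python
from h import *
from cell import r,optics
D=np.pi/180
r.move_linear([.552,-.115,.042],quat(-8.4*D),vel=.08); print(r.current_t(),r.current_contact_force(),r.current_opening())
r.move_linear([.5883,-.0513,.042],quat(6.7*D),vel=.08); print(r.current_t(),r.current_contact_force(),r.current_torque(),r.current_opening())
print(r.current_tool_pos(),r.current_ee_rot())
for n in ["scene","top"]:
    d=optics.get_image(n); (c,s,a),p=panrect(d,(.578,.034),.115); print(n,c,s,a,len(p)); cv2.imwrite(f"pics/{n}9.png",d["pixels"][:,:,::-1])
```

```text
28.475 [1.77799625 0.22771947 6.56251899] 0.021931189324891336
29.5417 [ 0.51007967 -2.3156422   5.19768167] [-0.40191851 -0.07495696  0.13545523] 0.023245058740986986
[ 0.58900385 -0.05149934  0.0426949 ] [9.98279228e-01 5.86322780e-02 8.61070055e-04 3.13473463e-04]
scene (577.647705078125, 27.31261444091797) (111.43047332763672, 189.29615783691406) 8.003655433654785 576
top (571.9644165039062, 65.90916442871094) (108.47601318359375, 106.06566619873047) 6.6406378746032715 166
```

View pics/scene9.png

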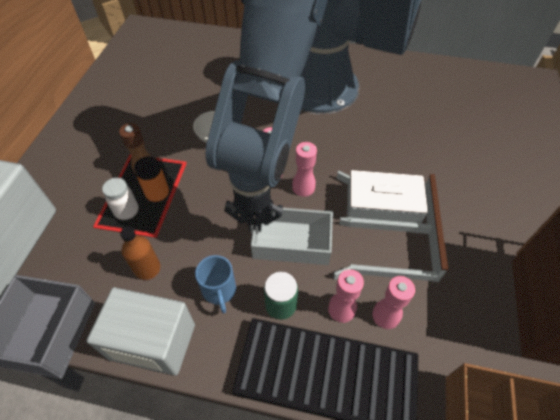

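View pics/top9.png

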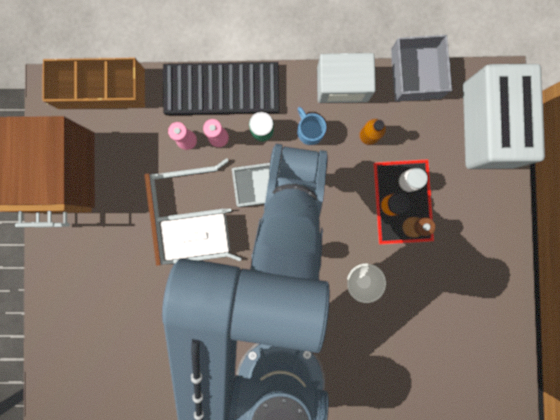

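Top view: the pan's front is at (252,184), yaw 6.6° and on-line to about 2 mm in x. I'll correct that and feed it in, watching the force.

```bash
cat >> h.py <<'E'
UX=np.array([.9932,.1167]);UY=np.array([-.1167,.9932]);O=np.array([.4894,.2503])
def P(x,y,z=.042): return list(O+UX*x/1000+UY*y/1000)+[z]
def todock(p): q=np.array(p)[:2]-O; return np.round([q@UX*1000,q@UY*1000],1)
E
python3 - <<'E'
from h import *
from cell import r,optics
for y in [-295,-275,-255,-235]:
    r.move_linear(P(64.9,y),vel=.06); f=r.current_contact_force(); print(r.current_t(),y,todock(r.current_tool_pos()),f.round(1) if hasattr(f,'round') else f,np.round(r.current_torque(),2),round(r.current_opening(),3))
    if np.hypot(f[0],f[1])>25: break
for n in ["scene","top"]:
    d=optics.get_image(n); (c,s,a),p=panrect(d,P(63,y+86)[:2],.115); print(n,todock(np.array(c)/1000),s,a,len(p)); cv2.imwrite(f"pics/{n}10.png",d["pixels"][:,:,::-1])
E
```

```text
30.0583 -295 [  65.5 -294.7] [0.9 2.1 6.8] [ 0.3  -0.07  0.07] 0.027
30.5417 -275 [  65.5 -274.7] [0.6 1.  5.9] [ 0.26 -0.05  0.03] 0.024
31.025 -255 [  65.5 -254.7] [0.7 1.6 5.7] [ 0.26 -0.    0.03] 0.02
31.5083 -235 [  65.5 -234.7] [0.2 1.7 6. ] [ 0.26 -0.07 -0.02] 0.023
scene [  40.8 -154.9] (155.8729248046875, 188.3933563232422) 6.873437404632568 653
top [ 43.4 -94.7] (84.71893310546875, 160.85812377929688) 85.99128723144531 181
```

View pics/top10.png

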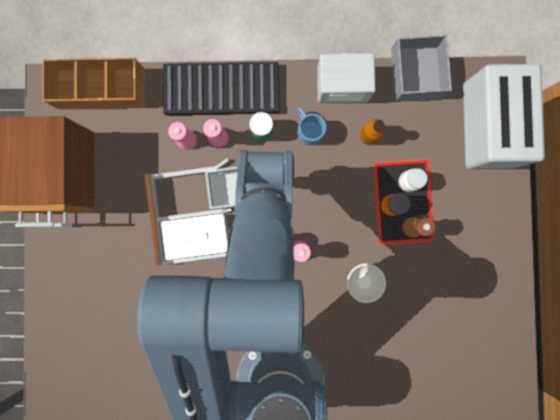

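The pan's front has entered the lane (top 225,188) with no side force. On to the stop.

Run:
```python
from h import *
from cell import r,optics
for y in [-205,-175,-145,-120,-100,-92]+list(range(-88,-58,2)):
    r.move_linear(P(64.9,y),vel=.06 if y<-95 else .03); f=np.array(r.current_contact_force()); print(round(r.current_t(),1),y,todock(r.current_tool_pos()),f.round(1),np.round(r.current_torque(),2),round(r.current_opening(),3))
    if np.hypot(f[0],f[1])>15: break
for n in ["scene","top"]:
    d=optics.get_image(n); cv2.imwrite(f"pics/{n}11.png",d["pixels"][:,:,::-1])
```

```text
32.3 -205 [  65.5 -204.8] [0.7 0.  6.1] [ 0.06 -0.02  0.06] 0.017
32.9 -175 [  65.4 -174.8] [0.4 0.3 6. ] [ 0.   -0.06  0.01] 0.023
33.6 -145 [  65.4 -144.8] [0.3 0.9 7.1] [ 0.05 -0.09  0.04] 0.024
34.1 -120 [  65.4 -119.7] [0.1 0.1 6.2] [ 0.07 -0.08 -0.02] 0.022
34.6 -100 [ 65.4 -99.6] [0.4 0.8 6.8] [ 0.16 -0.   -0.01] 0.018
35.0 -92 [ 65.4 -92.2] [ 1.1 -3.3  7.3] [-0.51 -0.05  0.05] 0.021
35.3 -88 [ 65.4 -88.3] [-0.  -4.3  6.4] [-0.67 -0.09  0.06] 0.024
35.6 -86 [ 65.4 -86.5] [ 0.1 -5.5  7.2] [-0.83 -0.1   0.02] 0.02
35.8 -84 [ 65.4 -84.5] [ 2.  -5.5  7.6] [-0.94 -0.13  0.07] 0.026
36.1 -82 [ 65.4 -82.5] [ 1.2 -4.9  6.7] [-0.92 -0.09  0.03] 0.022
36.3 -80 [ 65.4 -80.6] [ 0.7 -5.5  7. ] [-0.96 -0.13 -0.01] 0.022
36.6 -78 [ 65.4 -78.6] [ 0.6 -5.9  7.3] [-0.93 -0.18 -0.01] 0.023
36.8 -76 [ 65.4 -76.6] [ 1.3 -5.   7.2] [-0.97 -0.14  0.05] 0.022
37.1 -74 [ 65.4 -74.6] [ 0.3 -5.4  7.5] [-0.97 -0.12  0.07] 0.022
37.3 -72 [ 65.4 -73.9] [  1.7 -15.7   8.2] [-2.49 -0.24 -0.02] 0.02
```

View pics/scene11.png

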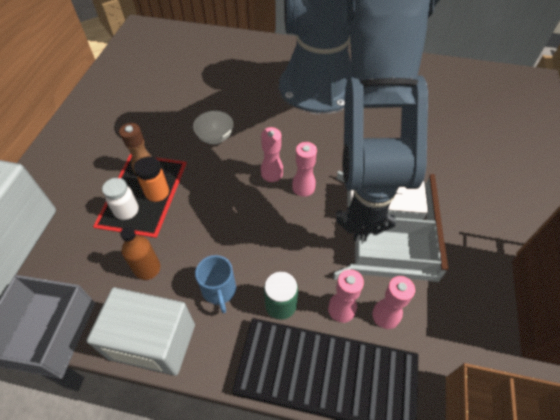

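Run:
```python
from h import *
from cell import r,optics
r.move_linear(P(64.9,-71),vel=.03); print(todock(r.current_tool_pos()),np.round(r.current_contact_force(),1))
t=r.current_tool_pos()
r.set_gripper(0.35); print(np.round(r.current_contact_force(),1))
t=r.current_tool_pos()
r.move_linear([t[0],t[1],.2],vel=.15)
r.move_to([.45,-.12,.3],quat(0)); print(r.current_t(),np.round(r.current_contact_force(),1))
for n in ["scene","top"]:
    d=optics.get_image(n); np.savez(n+"12.npz",**d); cv2.imwrite(f"pics/{n}12.png",d["pixels"][:,:,::-1])
```

```text
[ 65.3 -73.8] [  2.3 -22.2   9.4]
[ 0.5  0.6 -0.6]
40.5333 [-0.2 -0.5  1.7]
```

View pics/top12.png

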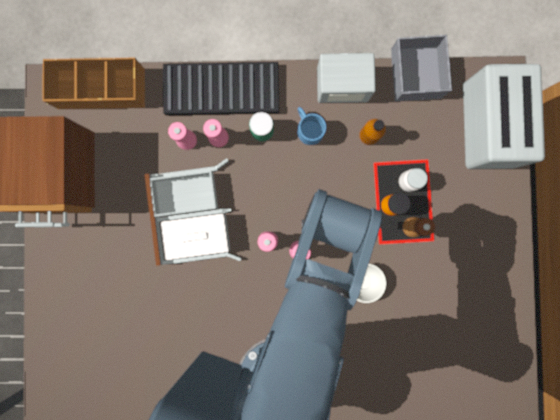

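View pics/scene12.png

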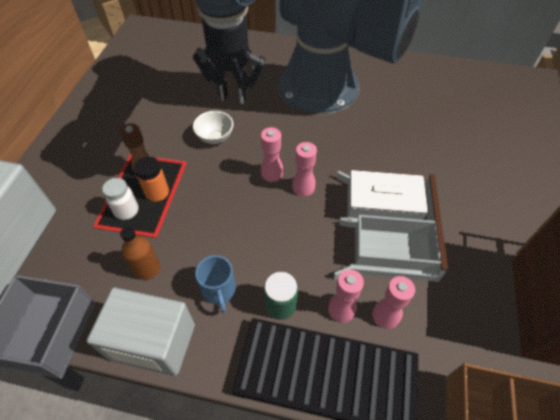

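Both views show the pan in the free lane against the stop: top (185,195), scene (398,243). Now a numeric check.

Run:
```python
from h import *
for n in ["top","scene"]:
    d=dict(np.load(n+"12.npz")); W=world(d);Z=W[...,2]
    q=(W[...,:2]-O)*1000; X=q@UX; Y=q@UY
    m=(Z>.05)&(Z<.066)&(X>4)&(X<122)&(Y>-110)&(Y<84)
    p=np.stack([X[m],Y[m]],-1).astype(np.float32); print(n,"pan(dock)",cv2.minAreaRect(p),p.min(0),p.max(0),"rim z",np.median(Z[m]))
    k=(Z>.068)&(Z<.09)&(X>-125)&(X<-4)&(abs(Y)<110); p=np.stack([X[k],Y[k]],-1).astype(np.float32); print("lid",cv2.minAreaRect(p)[:2])
    rear=m&(Y<-60); print("rear Y range",Y[rear].min() if rear.any() else None)
    d0=dict(np.load(n+"0.npz"));W=world(d0);Z=W[...,2];q=(W[...,:2]-O)*1000; X=q@UX; Y=q@UY
    k=(Z>.068)&(Z<.09)&(X>-125)&(X<-4)&(abs(Y)<110); p=np.stack([X[k],Y[k]],-1).astype(np.float32); print("lid before",cv2.minAreaRect(p)[:2])
    W=world(d);Z=W[...,2]
    for nm,c0,lo,hi in [("mill",(.443,-.397),.14,.152),("jar",(.511,-.339),.108,.114)]:
        k=(np.hypot(W[...,0]-c0[0],W[...,1]-c0[1])<.045)&(Z>lo)&(Z<hi)
        if k.sum()>5:
            a=W[k]; c=((a.max(0)+a.min(0))/2)[:2]*1000-[517.3,-373.5]; print(nm,"in mat",c.round(0),np.median(a[:,2]).round(3))
```

```text
top pan(dock) ((62.95173645019531, 2.2553329467773438), (162.56460571289062, 108.56990051269531), 89.81639099121094) [  8.594154 -78.98568 ] [117.38745  83.70333] rim z 0.059546223115650054
lid ((-64.22459411621094, 2.3643875122070312), (111.02775573730469, 204.8224639892578))
rear Y range -78.98568110423655
lid before ((-66.51720428466797, 2.6281661987304688), (202.5106658935547, 113.39146423339844))
mill in mat [-75. -22.] 0.149
jar in mat [-8. 38.] 0.11
scene pan(dock) ((62.70083999633789, 3.5571136474609375), (111.88418579101562, 160.7488555908203), 0.012348009273409843) [  6.7707987 -76.810265 ] [118.65345  83.94249] rim z 0.058242047853318935
lid ((-62.41570281982422, -9.291694641113281), (174.5946502685547, 108.54034423828125))
rear Y range -76.81026552349492
lid before ((-62.08599090576172, -9.263557434082031), (174.3697052001953, 108.38294219970703))
mill in mat [-73. -21.] 0.149
jar in mat [-7. 39.] 0.11
```

Run:
```python
from cell import r
print(r.current_contact_force(),r.current_t()); print(r.hand_in()); print(r.current_t())
```

```text
[0.24926551 0.35651795 0.50481273] 40.6333
the job is handed in; nothing more can be done
None
the job is handed in; nothing more can be done
```

The sauce jar and pepper mill stand on the mat, the pan is home in the free lane, and the job was handed in at about 40.6 s. No verdict is reported.

**What I did:** I stood the jar on the mat, then the mill. My first plan for the pan, spreading the fingers inside it, failed: they did not reach both walls, and the pan moved only about 2 mm. I then gripped its near end wall, turned it into line, and slid it along the counter without lifting it. It stopped hard with a contact force of about 22 N, and I released it and backed the arm away.

**Last checks**

| Item | Measured | Needed |
|---|---|---|
| Pan, dock x | about 63 mm | 55 to 71 mm |
| Pan, dock y | about 9 mm (from its rear edge) | −3 to 20 mm |
| Pan yaw to lane | about 0.2° or less | below 3.4° |
| Pan rim height | 58–60 mm, so flat | 60 mm rim |
| Jar on mat | about (−8, 38) mm | within ±110, ±70 mm |
| Mill on mat | about (−75, −22) mm | within ±110, ±70 mm |

- **Jar and mill:** both look upright in the pictures, and their top heights fit standing on the mat.
- **Lidded pan:** the scene camera shows it unmoved to within 0.4 mm. The top camera's before and after fits differ by about 2 mm, but both were distorted by other edges, so I trusted the scene view.
- **Stop position:** I estimated it from the cap to within about 5 mm, so that the pan is fully home rests on the hard contact as well as the camera figure.
- **Side contact:** a steady 3–6 N resisted the last 20 mm before the stop, which I took to be rubbing in the lane.

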